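# Load a hardwood blank in the self-centring angle vice

### The arm

A 6-joint arm with a two-finger parallel gripper is mounted at the origin on a cart in front of the work surface, level with it; the furniture and walls round the work are solid. World frame = base frame: x ahead of the robot, y to its left, z up, the work surface at z = 0. Lengths are in m, angles in rad, forces in N, time in s.
With the tool pointing down it reaches from about 0.275 to 0.875 m from the base axis. Payload 12.5 kg.
Tool frame: the origin (TCP) lies at the very end of the fingers, on their centre line; the grasp point (between the pads) lies 19 mm behind it; x points along the fingers, y is the direction in which the jaws open and shut, and the axes are right-handed (so a half turn about x gives the same grasp; the last joint's range is limited). The gripper opens to 85 mm and grips with 20 to 120 N. Pads are 22 mm wide; open, the fingers measure 114 mm over their backs; the gripper's body (76 mm by 85 mm) begins 54 mm behind the grasp point. The pads swing forward as they close: fully open they stand 13 mm farther back than shut.
Start: joints at [-1.322, 0.351, 1.652, -0, 1.139, -0.085], TCP at [0.18, -0.52, 0.231] pointing down, gripper open.
Joint ranges: [-2.75, 2.75], [-0.79, 2.1], [0.01, 2.65], [-1.57, 4.71], [0.07, 3.14], [-2.87, 2.87]. Speed limits (rad/s): [2.22, 2.22, 2.79, 3.14, 3.14, 3.14].

### API

Orientations are given as a 3x3 rotation matrix whose columns are the frame's x, y, z axes.
In Python, from bench import manip gives the robot as it stands. Calls block until the motion is done:
- manip.move_ptp(position, orientation): joint-space move of the TCP to a pose.
- manip.move_l(position, attitude=None, max_speed=0.15): straight line of the TCP; attitude=None keeps the orientation; max_speed is the mean speed in m/s.
- manip.move_j(angles): joint-space move.
- manip.set_gripper(opening, effort=None): opening from 0.0 (shut) to 1.0 (fully open); effort is the grip in N (None keeps the last); returns when the fingers have stopped.
- manip.dwell(seconds).
- manip.inverse_kinematics(position, orientation): joint angles nearest the present ones, or None.
- manip.grab_frame(name): name is "side" or "top"; returns (picture, depth): 384x512x3 uint8, red, green, blue; 384x512 float32, m along the optical axis (not along the pixel's ray), 0 where there is no reading.
- manip.get_calibration(name): a dict with "camera_matrix" (3x3 intrinsics, pixels), "R" (3x3) and "t" (3): a world point X has camera coordinates R X + t. Camera axes: x right, y down, z forward; pixel columns grow to the right and rows downward; lengths in m; the calibration is good to about 2 mm. A picture is of the moment at which its call begins. get_calibration takes no time and is no camera call.
A pose or a line that the arm cannot do raises manip.Unreachable and nothing moves.
- manip.sign_off(): hands the job in, once; it reports no verdict.
Trained networks look in the newest picture that a camera, given by its name, has taken for a name from the list of things; names that differ only in an ending like _2 or _b are one class to them, and where a whole thing is asked for, a point or a joint stands for the part that bears it (a point fixed in the world has none). Each returns a list of dicts, best first, with "confidence" (0 to 1); they miss things now and then, are a little off and sometimes report something else, mostly with a low value. They report only what shows in the picture. A call takes as long as a camera call.
- manip.look_for(camera, name): "at" ([x, y, z] in m, in world coordinates, good to about 4 mm: the middle of the surface that is visible of it).
Readings, each from a call of its own:
- manip.current_time(): time.
- manip.current_qpos(): joint angles.
- manip.current_joint_vel(): joint speeds.
- manip.current_joint_torque(): joint torques, N m.
- manip.current_ee_pos(): TCP position.
- manip.current_tcp_rot(): TCP orientation.
- manip.current_force(): force on the tool from outside, world axes, zero at the start.
- manip.current_ft_torque(): the same for the moment, N m.
- manip.current_grip_width(): opening from 0.0 (shut) to 1.0 (fully open).
Only numpy, scipy, OpenCV 4.12 (cv2) and the standard library are available. Lean on these libraries where they do the work, as an engineer would, in place of code of your own. Each camera call takes 0.05 s, during which the arm holds its last target. There are 200 camera calls.

### The job

Load the brown hardwood block into the green angle vice so that it can be drilled at a slant: lay it flat on the sloping plate between the two open jaws, with a long side against the two stop pins, holding it until it lies flat rather than dropping it. Then pull the ball-ended lever towards you and down until the jaws have centred the block and grip it firmly. Do not disturb the dark charcoal block or the tools lying around.

Things in the scene. Friction and masses are not known exactly. Their poses are not given: they have to be found in the camera images.
- hardwood_blank: The brown hardwood block to be loaded, 45 mm (own x) x 105 mm (own y) x 24 mm (own z), about 0.08 kg, lying flat on the bench. Origin at the centre of its underside. It can be gripped across its 45 mm width, midway along its length.
- charcoal_block: A dark grey charcoal block, 50 x 120 x 22 mm (own x, y, z), lying flat on the bench near the hardwood block; it stays where it is. The two blocks may have swapped places. Origin at the centre of its underside.
- stage: Sloping light-metal plate of the green angle vice, 126 mm up the slope x 208 mm across, fixed at 30 degrees, low side to the robot; the vice is fixed, turned a little left or right. Origin: mid-width on the plate's top surface, 85 mm above the bench. x: up the slope; y: level, to the left, along the line of the jaws; z: square off the plate. The plate spans x -60 to +66 mm; 12 mm slot along y at x = 0.
- jaw_left: Left steel jaw of the vice, 46 mm along the slope, 16 mm thick, standing 18.5 mm off the plate; origin on the plate's surface in the middle of the jaw's inner face, axes as those of the plate. It slides along the plate's y; with the lever fully up its face is at y = +64.5 mm.
- jaw_right: Right jaw, mirror image of the left one (face at y = -64.5 mm with the lever fully up). One shaft drives both jaws, so that they always close by equal amounts towards the plate's middle: 12 mm each per radian of the lever.
- lever (a joint): Angle of the vice's lever, rad: 0 = up (80 degrees above level), grows as it is pulled to the robot and down; starts at 0 to 0.2. Stays where left (friction, 2.5 N at the ball). On a 105 mm block the jaws meet at about 1.0; there it goes stiff and hardly moves on: 5 to 10 N more at the ball clamps firmly (still reads about 1.0). End stop 1.3.
- lever_ball (a point): Centre of the black ball, 25 mm in diameter, at the lever's end, 100 mm from the lever's axis, to the left of the plate; about 160 mm above the bench when up, about 100 mm when clamped. It can be gripped from above with the fingers on its left and right.
- calipers: Steel calipers, 190 x 60 x 8 mm, lying flat on the bench in front of the vice; to be left alone. Origin at the centre of the underside.
- pencil: Yellow pencil, 160 x 7 x 7 mm, lying on the bench in front of the vice; to be left alone. Origin at the centre of the underside.
- brass_brush: Wooden-handled brass brush, 200 x 14 x 24 mm, lying far to the left of the vice; to be left alone. Origin at the centre of the underside.
- rawhide_mallet: Mallet with a hide head, 222 x 68 x 45 mm, lying to the right of the vice; to be left alone. Origin at the centre of the underside.
- stop_left (a point): Left stop pin, steel, 10 mm in diameter, standing 14 mm off the plate; the point is the middle of its top, at x = -27.5 mm, y = +33 mm, z = 14 mm in the plate's frame. A 45 mm wide block lying against both pins has its middle at x = 0 on the plate.
- stop_right (a point): Right stop pin, steel, 10 mm in diameter, standing 14 mm off the plate; the point is the middle of its top, at x = -27.5 mm, y = -33 mm, z = 14 mm in the plate's frame. Between the two pins there is 56 mm of room for a finger on the low side of the block.
- lever_axis (a point): Point on the lever's turning axis, in the plane of the lever's ball, to the left of the plate, 62 mm above the bench. The axis is level, along the plate's y; the ball goes round it at 100 mm.

How it is judged:
On the way:
1. the hardwood block lies flat on the sloping plate between the jaws while the gripper still touches it (angle between the z axis of hardwood_blank and the z axis of stage, either way round below 0.1 rad and z of hardwood_blank in the frame of stage between -0.005 and 0.005 m and x of hardwood_blank in the frame of stage between -0.006 and 0.03 m and y of hardwood_blank in the frame of stage between -0.02 and 0.02 m and contact force between the fingers and hardwood_blank above 0.3 N), for 0.1 s.
At the end, for the whole second after the job is handed in: The hardwood block lies flat on the sloping plate (within 4 mm and 3.5 degrees), square to the jaws within 3.5 degrees, against the stop pins (within 4 mm), centred along the jaws within 3 mm, and both jaws press on it with more than 2 N; it is at rest and released (angle between the z axis of hardwood_blank and the z axis of stage, either way round below 0.06 rad and angle between the y axis of hardwood_blank and the y axis of stage, either way round below 0.06 rad and z of hardwood_blank in the frame of stage between -0.004 and 0.004 m and x of hardwood_blank in the frame of stage between -0.004 and 0.004 m and y of hardwood_blank in the frame of stage between -0.003 and 0.003 m and contact force between hardwood_blank and jaw_left above 2 N and contact force between hardwood_blank and jaw_right above 2 N and linear speed of hardwood_blank below 0.01 m/s); the robot touches nothing.
It fails at once if the charcoal block is moved more than 25 mm (distance of charcoal_block from where it was at the start of the episode above 0.025 m).
It fails at once if the tools lying around are moved more than 40 mm (distance of any of calipers, pencil, brass_brush, rawhide_mallet from where it was at the start of the episode above 0.04 m).
It also fails if it takes over 58 s, if anything falls off the work surface, if the arm or the gripper's body presses on something with over 40 N, if the wrist force passes 120 N, or if a joint passes its speed limit or range.

## Working session

There is one attempt and no reset: what is moved stays moved. The work goes in short steps, each a Python script; the robot and the scene stay as the last script left them, time stands still between calls to the robot, and variables do not carry over. Pictures are saved under pics/ and viewed, about 8 in all and at most 12, crops included, and the job is handed in when it is done.

```bash
mkdir -p pics; ls
python3 - <<'E'
from bench import manip
import cv2,numpy as np
ims=[]
for c in ("top","side"):
    p,d=manip.grab_frame(c); np.savez(f"{c}0.npz",p=p,d=d)
    cv2.imwrite(f"pics/{c}0.png",p[:,:,::-1])
    k=manip.get_calibration(c); print(c,k["camera_matrix"].round(1).tolist(),k["R"].round(3).tolist(),k["t"].round(3).tolist())
    for n in ["hardwood_blank","charcoal_block","stage","jaw_left","jaw_right","lever_ball","stop_left","stop_right","calipers","pencil","rawhide_mallet"]:
        print(c,n,[(np.round(r["at"],3).tolist(),round(r["confidence"],2)) for r in manip.look_for(c,n)[:2]])
print(manip.current_time())
E
```

```text
pics
top [[351.5, 0.0, 251.7], [0.0, 351.5, 196.3], [0.0, 0.0, 1.0]] [[0.029, -1.0, 0.01], [-0.998, -0.029, -0.055], [0.056, -0.009, -0.998]] [-0.056, 0.51, 1.192]
top hardwood_blank [([0.619, 0.246, 0.022], 0.92)]
top charcoal_block [([0.478, 0.252, 0.026], 0.79)]
top stage [([0.616, -0.042, 0.092], 0.6)]
top jaw_left [([0.603, 0.033, 0.1], 0.54)]
top jaw_right [([0.6, -0.108, 0.1], 0.46)]
top lever_ball [([0.401, -0.022, 0.001], 0.62), ([0.595, 0.1, 0.159], 0.59)]
top stop_left [([0.614, -0.036, 0.091], 0.81), ([0.38, 0.188, 0.006], 0.68)]
top stop_right [([0.614, -0.039, 0.091], 0.62)]
top calipers [([0.403, -0.022, 0.002], 0.55), ([0.61, -0.039, 0.089], 0.38)]
top pencil []
top rawhide_mallet [([0.56, -0.477, 0.025], 0.77)]
side [[347.0, 0.0, 249.3], [0.0, 347.0, 196.3], [0.0, 0.0, 1.0]] [[0.997, 0.07, -0.01], [0.019, -0.406, -0.914], [-0.069, 0.911, -0.406]] [-0.478, 0.105, 1.252]
side hardwood_blank []
side charcoal_block [([0.482, 0.219, 0.023], 0.79), ([0.382, 0.181, 0.003], 0.71)]
side stage [([0.609, -0.059, 0.092], 0.85)]
side jaw_left [([0.385, 0.181, 0.003], 0.57), ([0.605, 0.022, 0.094], 0.53)]
side jaw_right [([0.601, -0.116, 0.095], 0.47), ([0.396, -0.028, 0.004], 0.44)]
side lever_ball []
side stop_left [([0.608, -0.059, 0.09], 0.92)]
side stop_right [([0.609, -0.054, 0.086], 0.57)]
side calipers [([0.399, -0.033, 0.003], 0.52)]
side pencil [([0.607, -0.058, 0.09], 0.62), ([0.603, -0.117, 0.092], 0.56)]
side rawhide_mallet [([0.556, -0.491, 0.021], 0.6)]
1.2
```

View pics/top0.png

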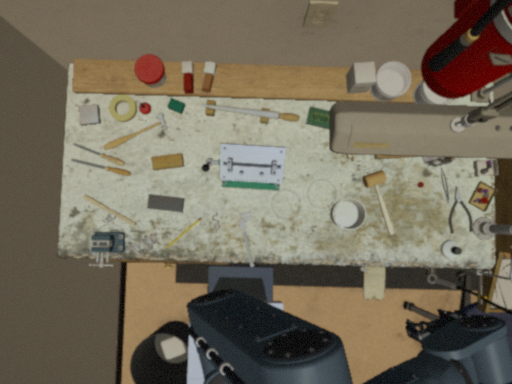

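View pics/side0.png

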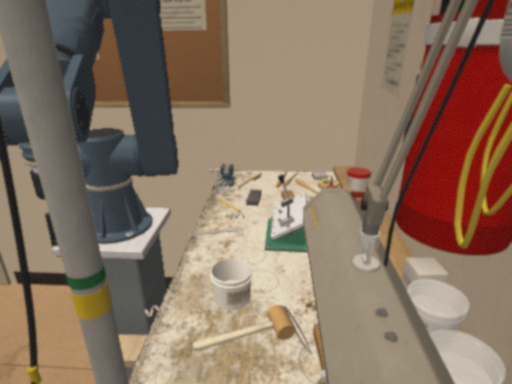

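Top view: the hardwood block is at (167,161), the charcoal block at (166,203), the plate spans about (220–285, 145–190) and the ball is at (205,167). The side view shows the same layout, with the lamp head to the right of the vice. Next I measure by segmentation.

```bash
cat > h.py <<'E'
from bench import manip
import cv2,numpy as np
def world(c,d):
    k=manip.get_calibration(c);K,R,t=k["camera_matrix"],np.array(k["R"]),np.array(k["t"])
    v,u=np.indices(d.shape); P=np.stack([(u-K[0][2])/K[0][0]*d,(v-K[1][2])/K[1][1]*d,d],-1)
    return (P-t)@R
E
python3 - <<'E'
from h import *
z=np.load("top0.npz");p,d=z["p"],z["d"];W=world("top",d)
hsv=cv2.cvtColor(p,cv2.COLOR_RGB2HSV)
def rect(m,name):
    q=W[m&(d>0)]; r=cv2.minAreaRect((q[:,:2]*1000).astype(np.float32)); print(name,m.sum(),q.mean(0).round(4),np.median(q,0).round(4),r)
def comp(m,seed):
    n,l=cv2.connectedComponents(m.astype(np.uint8),connectivity=4); return (l==l[seed])&m
print(hsv[161,167],hsv[203,166],hsv[161,150-5],hsv[150,250],hsv[185,250])
h=W[:,:,2]
win=np.zeros(d.shape,bool); win[148:175,145:190]=1
rect(comp((h>.014)&win,(161,167)),"hw")
win[:]=0; win[190:217,140:192]=1
rect(comp((h>.012)&win,(203,166)),"ch")
# stage plane
win[:]=0; win[140:195,212:292]=1
m=comp(win&(hsv[:,:,1]<60)&(hsv[:,:,2]>130)&(h>.04),(150,250))
q=W[m]
for i in range(4):
    A=np.c_[q[:,:2],np.ones(len(q))]; c=np.linalg.lstsq(A,q[:,2],rcond=None)[0]; r=q[:,2]-A@c; q=q[abs(r)<max(.004,.0)]
n=np.array([-c[0],-c[1],1]);n/=np.linalg.norm(n);print(len(q),n,"slope",np.degrees(np.arccos(n[2])),"yaw",np.degrees(np.arctan2(-n[1],-n[0])), r.std())
rect(m,"plate"); print(q.min(0),q.max(0))
# ball
win[:]=0; win[155:180,195:216]=1
b=W[win&(h>.145)]; print("ball",len(b),b.mean(0),b.max(0),b.min(0))
# lamp
for u,v in [(340,128),(400,128),(480,128)]: print(W[v,u].round(3))
M=cv2.getRotationMatrix2D((0,0),0,1)
cv2.imwrite("pics/crop0.png",cv2.resize(p[135:215,140:295,::-1],None,fx=5,fy=5,interpolation=cv2.INTER_CUBIC))
E
```

```text
[ 21 143 136] [26 21 85] [ 29  31 165] [105  24 191] [ 78 133 117]
hw 420 [0.6226 0.252  0.0234] [0.6225 0.2517 0.0236] ((623.0570068359375, 253.13095092773438), (45.92328643798828, 106.15498352050781), 9.247447967529297)
ch 525 [0.48   0.2535 0.0215] [0.4798 0.2528 0.0216] ((480.0169982910156, 253.51925659179688), (119.81795501708984, 49.846900939941406), 84.984375)
186 [ 0.17367397 -0.00353315  0.98479687] slope 10.003591451700421 yaw 178.83455932982102 0.0018988892209178547
plate 2225 [ 0.616  -0.035   0.0885] [ 0.6199 -0.0351  0.0921] ((615.0912475585938, -23.546630859375), (234.64077758789062, 114.21122741699219), 87.96829223632812)
[ 0.59005421 -0.13835467  0.08856692] [0.63479428 0.06535578 0.10011773]
ball 58 [0.57625931 0.09379726 0.23634266] [0.59735766 0.11324803 1.21899452] [ 0.44432505 -0.03069662  0.15514109]
[ 0.69  -0.274  0.277]
[ 0.695 -0.437  0.278]
[ 0.702 -0.658  0.275]
```

View pics/crop0.png

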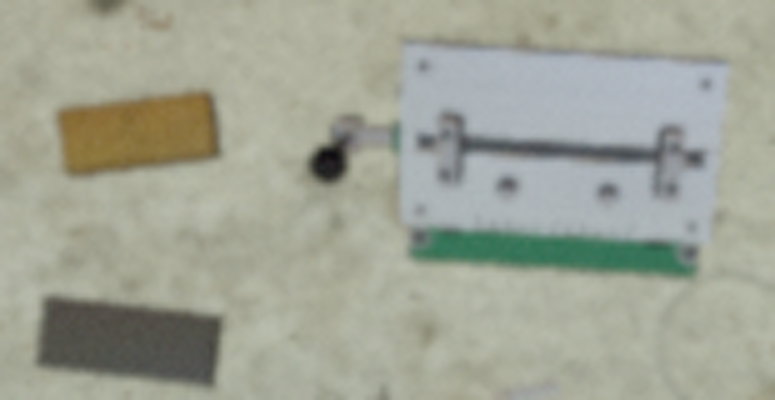

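The crop shows the plate, its two pins at crop (507,185) and (608,192), and the ball at (328,163). I'll refit the plane robustly.

Run:
```python
from h import *
from scipy.optimize import least_squares
z=np.load("top0.npz");p,d=z["p"],z["d"];W=world("top",d)
q=W[146:182,224:280].reshape(-1,3); q=q[np.isfinite(q).all(1)&(q[:,2]>.03)&(q[:,2]<.16)]
f=lambda s:(q[:,2]-(s[0]+s[1]*(q[:,0]-.61)+s[2]*(q[:,1]+.036)))
s=least_squares(f,[.088,.577,0],loss="soft_l1",f_scale=.001).x
n=np.array([-s[1],-s[2],1]);n/=np.linalg.norm(n)
print(s,"slope",np.degrees(np.arccos(n[2])),"yaw",np.degrees(np.arctan2(-n[1],-n[0])),"inl",(abs(f(s))<.003).mean())
k=manip.get_calibration("top");K,R,t=map(np.array,(k["camera_matrix"],k["R"],k["t"]))
C=-R.T@t; o=np.array([.61,-.036,s[0]])
def ray(u,v,off=0):
    r=R.T@np.linalg.inv(K)@np.array([u,v,1.]); return C+r*((o+n*off-C)@n)/(r@n)
# interior corners of the plate from outline mask on plane
D=(W-o)@n; m=np.zeros(d.shape,bool); m[140:190,214:292]=1; m&=(abs(D)<.006)&(d>0)&(W[:,:,2]>.035)
P=W[m]; yaw0=np.arctan2(-n[1],-n[0]); 
ex=np.array([np.cos(yaw0),np.sin(yaw0),0]);ex-=n*(ex@n);ex/=np.linalg.norm(ex);ey=np.cross(n,ex)
ab=np.c_[(P-o)@ex,(P-o)@ey]*1000
r=cv2.minAreaRect(ab.astype(np.float32));print("rect",r,m.sum())
c=o+ex*r[0][0]/1000+ey*r[0][1]/1000; print("centre(x=+3)",c, "centroid",P.mean(0))
g=lambda x,y:(140+(x+.5)/5-.5,135+(y+.5)/5-.5)
for nm,a,off in [("pinL",(507,182),.014),("pinR",(608,189),.014),("slotA",(465,143),0),("slotB",(655,153),0),("cTL",(404,41),0),("cTR",(728,62),0),("cBR",(716,242),0),("cBL",(400,228),0),("jLtop",(451,146),.0185),("jRtop",(669,161),.0185)]:
    print(nm,ray(*g(*a),off).round(4))
b=W[160:178,198:213].reshape(-1,3);b=b[(b[:,2]>.12)&(b[:,2]<.2)];print(len(b));print(b[(b[:,2]>.13)].round(3)[::3])
```

```text
[ 0.08462796  0.57286837 -0.0168401 ] slope 29.81770510192775 yaw -1.6837882527996373 inl 0.6706887883358471
rect ((3.0106430053710938, -1.0527420043945312), (128.0704803466797, 207.52493286132812), 0.02919037453830242) 2083
centre(x=+3) [ 0.61258001 -0.03712904  0.08612498] centroid [ 0.61604828 -0.03723432  0.0879652 ]
pinL [ 0.5883 -0.0036  0.0878]
pinR [ 0.5858 -0.069   0.0874]
slotA [0.6132 0.0245 0.0855]
slotB [ 0.6104 -0.099   0.0859]
cTL [0.672  0.0635 0.1185]
cTR [ 0.665  -0.1417  0.1179]
cBR [ 0.5565 -0.1429  0.0558]
cBL [0.5597 0.0674 0.0541]
jLtop [0.6083 0.0325 0.1038]
jRtop [ 0.603  -0.107   0.1031]
54
[[0.597 0.111 0.157]
 [0.597 0.101 0.162]
 [0.593 0.11  0.164]
 [0.594 0.101 0.163]
 [0.59  0.113 0.163]
 [0.59  0.103 0.169]
 [0.591 0.094 0.165]
 [0.587 0.106 0.17 ]
 [0.588 0.097 0.165]
 [0.585 0.113 0.16 ]
 [0.584 0.103 0.166]
 [0.585 0.094 0.163]
 [0.581 0.109 0.162]
 [0.581 0.1   0.165]
 [0.578 0.113 0.161]
 [0.578 0.103 0.168]
 [0.579 0.095 0.16 ]
 [0.576 0.103 0.162]]
```

```bash
cat >> h.py <<'E'
def frame(yaw,slope=0):
    c,s=np.cos(yaw),np.sin(yaw); a,b=np.cos(slope),np.sin(slope)
    return np.array([[c,-s,0],[s,c,0],[0,0,1]])@np.array([[a,0,-b],[0,1,0],[b,0,a]])
def tool(F,s): # approach -z of F, jaws along +-x of F
    x=-F[:,2]; y=s*F[:,0]; return np.c_[x,y,np.cross(x,y)]
S0=np.array([.611,-.037,.085]); SF=frame(np.radians(-1.7),np.radians(30))
B0=np.array([.6227,.2525,0]); BF=frame(np.radians(8.7))
def st(x,y,z): return S0+SF@np.array([x,y,z])
def F(): return np.array(manip.current_force()).round(2)
E
python3 - <<'E'
from h import *
for s in (1,-1):
    print(s,[np.round(manip.inverse_kinematics(p,tool(f,s)),2) if manip.inverse_kinematics(p,tool(f,s)) is not None else None for p,f in [(B0+[0,0,.004],BF),(B0+[0,0,.2],BF),(st(.005,0,.1),SF),(st(.005,0,.004),SF)]])
s=1 if manip.inverse_kinematics(B0+[0,0,.004],tool(BF,1)) is not None and manip.inverse_kinematics(st(.005,0,.004),tool(SF,1)) is not None else -1
q1,q2=[np.array(manip.inverse_kinematics(B0+[0,0,.1],tool(BF,k))) if manip.inverse_kinematics(B0+[0,0,.1],tool(BF,k)) is not None else np.full(6,9) for k in (1,-1)]
print(manip.current_tcp_rot(),q1[5],q2[5])
E
```

```text
1 [array([ 0.32,  0.84,  1.43, -0.  ,  0.87,  0.16]), array([ 0.32,  0.6 ,  1.34, -0.  ,  1.2 ,  0.16]), array([-0.18,  0.28,  2.03,  0.24,  0.33, -0.36]), array([-0.17,  0.5 ,  1.96,  0.39,  0.18, -0.51])]
-1 [None, None, array([-0.18,  0.28,  2.03,  0.24,  0.33,  2.79]), array([-0.17,  0.5 ,  1.96,  0.39,  0.18,  2.63])]
[[ 1.84950444e-06  3.27599482e-01 -9.44816691e-01]
 [ 3.58478530e-05 -9.44816690e-01 -3.27599481e-01]
 [-9.99999999e-01 -3.32637531e-05 -1.34911807e-05]] 0.16413107821247452 9
```

Run:
```python
from h import *
T=tool(BF,1)
manip.set_gripper(1.0)
manip.move_ptp(B0+[0,0,.22],T)
manip.move_ptp(B0+[0,0,.08],T)
manip.move_l(B0+[0,0,.004],max_speed=.08)
print(F()); manip.set_gripper(0.0,40); print(manip.current_grip_width(),F())
manip.move_l(B0+[0,0,.03],max_speed=.08)
manip.move_l(B0+[0,0,.25],max_speed=.2)
print(manip.current_grip_width(),F(),manip.current_ee_pos(),manip.current_time())
T=tool(SF,1)
manip.move_ptp(st(.005,0,.12),T); print(manip.current_ee_pos(),manip.current_time())
p,d=manip.grab_frame("top"); np.savez("top1.npz",p=p,d=d)
cv2.imwrite("pics/t1.png",cv2.resize(p[110:220,140:310,::-1],None,fx=4,fy=4,interpolation=cv2.INTER_CUBIC))
```

```text
[ 0.36 -0.42  0.14]
0.5162846350151363 [-0.48 -1.68  2.49]
0.5159797189653654 [ 0.38 -1.14 -0.74] [0.62223324 0.25234949 0.24867229] 8.4333
[ 0.55607234 -0.03492939  0.19169091] 9.6
```

View pics/t1.png

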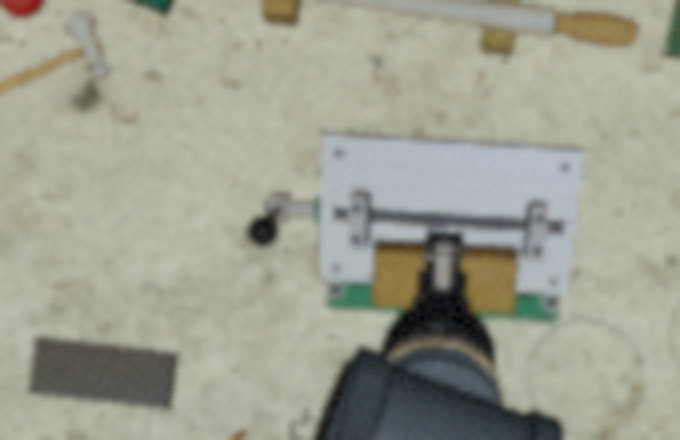

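Held block is parallel to the plate and mid-gap: ends at (374,…) and (517,…), jaw faces at about 371 and 527. Lower it with force checks.

Run:
```python
from h import *
n=SF[:,2]; ex=SF[:,0]
manip.move_l(st(.006,0,.03),max_speed=.12)
manip.move_l(st(.006,0,.012),max_speed=.06)
f0=F(); print(f0)
for z in np.arange(.010,-.006,-.001):
    manip.move_l(st(.006,0,z),max_speed=.02); f=F()-f0; fn=f@n
    print(round(z,4),fn.round(2),(f@ex).round(2),round((np.array(manip.current_ee_pos())-S0)@n*1000,1))
    if fn>5: break
zc=z
for x in np.arange(.005,-.007,-.001):
    manip.move_l(st(x,0,zc),max_speed=.02); f=F()-f0
    print("x",round(x,4),(f@n).round(2),(f@ex).round(2),(f@SF[:,1]).round(2))
    if f@ex>8: break
print(manip.current_time(),manip.current_grip_width())
p,d=manip.grab_frame("top"); np.savez("top2.npz",p=p,d=d)
cv2.imwrite("pics/t2.png",cv2.resize(p[130:200,190:300,::-1],None,fx=6,fy=6,interpolation=cv2.INTER_CUBIC))
```

```text
[-1.    0.5  -1.34]
0.01 0.59 1.25 10.0
0.009 0.49 0.77 9.0
0.008 -0.01 1.23 8.0
0.007 0.87 0.58 6.9
0.006 -0.21 2.5 6.0
0.005 6.32 0.08 5.2
x 0.005 6.83 2.5 -0.34
x 0.004 6.01 2.92 0.14
x 0.003 6.34 4.6 0.26
x 0.002 6.31 4.32 -0.52
x 0.001 6.06 4.27 -0.92
x 0.0 5.12 4.06 -0.92
x -0.001 6.69 4.4 -0.26
x -0.002 6.28 4.02 -0.76
x -0.003 4.11 6.2 0.23
x -0.004 2.03 8.87 1.07
15.0 0.5170347791449982
```

View pics/t2.png

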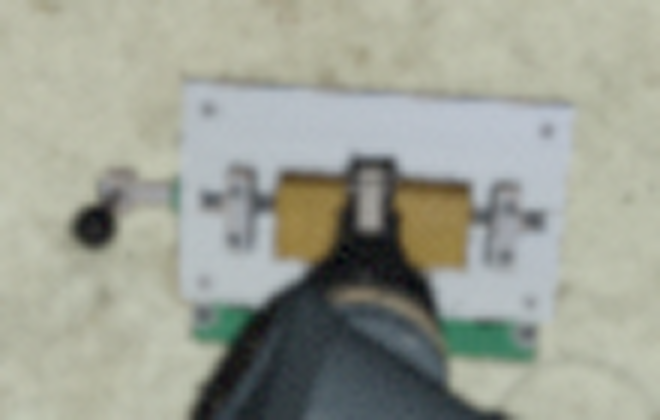

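Block lies flat between the jaws: ends at (277,…) and (470,…), clear of the jaws at 252 and 487. The contact forces also show it on the plate and against the pins. Press, release, retreat, then locate the ball.

Run:
```python
from h import *
from scipy.optimize import least_squares
manip.move_l(st(-.004,0,.004),max_speed=.02); manip.dwell(.3); print(F())
manip.set_gripper(.7); manip.set_gripper(1.0)
manip.move_l(st(-.004,0,.09),max_speed=.1)
manip.move_ptp(np.array([.42,-.03,.30]),tool(frame(0),1))
p,d=manip.grab_frame("top"); np.savez("top3.npz",p=p,d=d)
cv2.imwrite("pics/t3.png",cv2.resize(p[130:200,190:300,::-1],None,fx=6,fy=6,interpolation=cv2.INTER_CUBIC))
W=world("top",d); Z=W[:,:,2]
b=W[155:182,194:218].reshape(-1,3); b=b[(b[:,2]>.145)&(b[:,2]<.19)]
r=least_squares(lambda c:np.linalg.norm(b-c,axis=1)-.0125,b.mean(0)-[0,0,.008],loss="soft_l1",f_scale=.001)
print(len(b),"ball",r.x,abs(r.fun).mean())
print([(np.round(x["at"],3),round(x["confidence"],2)) for x in manip.look_for("top","lever_ball")])
D=(W-S0)@SF; m=np.zeros(Z.shape,bool); m[145:185,225:280]=1
h=cv2.cvtColor(p,cv2.COLOR_RGB2HSV); m&=(h[:,:,1]>90)&(h[:,:,0]<30)
q=D[m]; print("block stage", m.sum(), np.median(q,0), cv2.minAreaRect((q[:,:2]*1000).astype(np.float32)), q[:,2].std()); print(manip.current_time())
A=np.c_[q[:,:2],np.ones(len(q))]; print("tilt",np.linalg.lstsq(A,q[:,2],rcond=None)[0])
```

```text
[-6.29 -0.19 18.82]
54 ball [0.58646304 0.10418968 0.15600297] 0.0008280705839755705
[]
block stage 408 [ 0.00386372 -0.00072815  0.02404483] ((0.8786640167236328, 0.08533859252929688), (99.01463317871094, 42.53937530517578), 89.73828887939453) 0.002900083583704977
18.3
tilt [-0.04742576  0.0021207   0.02370429]
```

View pics/t3.png

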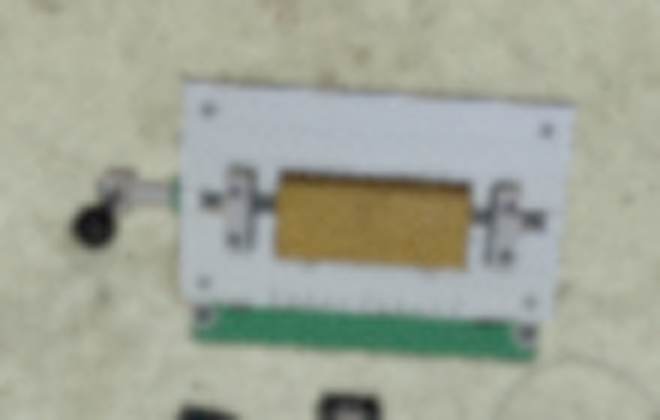

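The block has stayed flat against the pins: low edge at (275–468, 255–268), with the tool clear of it. Next the lever axis from the shaft pixel, then grip the ball.

Run:
```python
from h import *
k=manip.get_calibration("top");K,R,t=map(np.array,(k["camera_matrix"],k["R"],k["t"]));C=-R.T@t
def ray(u,v,z):
    r=R.T@np.linalg.inv(K)@np.array([u,v,1.]); return C+r*(z-C[2])/r[2]
for a in [(118,183),(150,193)]: print("shaft",ray(190+(a[0]+.5)/6-.5,130+(a[1]+.5)/6-.5,.062))
W=world("top",np.load("top3.npz")["d"]); print(W[160:165,210:219].round(3)[:, ::3])
b=np.array([.5865,.1042,.156])
for s in (1,-1):
    T=tool(frame(np.radians(88.3)),s); print(s,[manip.inverse_kinematics(p,T) for p in (b+[0,0,.06],b-[0,0,.019],np.array([.52,.1042,.08]))])
```

```text
shaft [0.62476917 0.10322252 0.062     ]
shaft [0.61975026 0.08539677 0.062     ]
[[[ 0.624  0.1    0.071]
  [ 0.625  0.091  0.064]
  [ 0.624  0.08   0.071]]

 [[ 0.62   0.099  0.075]
  [ 0.621  0.09   0.071]
  [ 0.621  0.08   0.068]]

 [[ 0.616  0.099  0.079]
  [ 0.618  0.09   0.067]
  [ 0.618  0.08   0.067]]

 [[ 0.614  0.1    0.068]
  [ 0.615  0.09   0.065]
  [ 0.615  0.08   0.067]]

 [[ 0.611  0.1    0.066]
  [ 0.621  0.097 -0.002]
  [ 0.612  0.08   0.062]]]
1 [array([ 9.76884680e-02,  4.48686245e-01,  1.54520739e+00, -4.44089210e-16,
        1.14769902e+00, -1.44343726e+00]), array([ 9.76884680e-02,  5.40100750e-01,  1.61292871e+00, -4.44089210e-16,
        9.88563196e-01, -1.44343726e+00]), array([ 1.09972570e-01,  5.24759275e-01,  1.82145400e+00, -4.44089210e-16,
        7.95379384e-01, -1.43115316e+00])]
-1 [array([ 9.76884680e-02,  4.48686245e-01,  1.54520739e+00, -4.44089210e-16,
        1.14769902e+00,  1.69815539e+00]), array([ 9.76884680e-02,  5.40100750e-01,  1.61292871e+00, -4.44089210e-16,
        9.88563196e-01,  1.69815539e+00]), array([ 1.09972570e-01,  5.24759275e-01,  1.82145400e+00, -4.44089210e-16,
        7.95379384e-01,  1.71043949e+00])]
```

Run:
```python
from h import *
T=tool(frame(np.radians(88.3)),1)
b=np.array([.5865,.1042,.156]); hx=np.array([np.cos(np.radians(-1.7)),np.sin(np.radians(-1.7)),0]); hz=np.array([0,0,1.])
A=b+hx*.033; A[2]=.062
el=lambda th:np.radians(80)-th
ball=lambda th,r=.0996:A+r*(-hx*np.cos(el(th))+hz*np.sin(el(th)))
tang=lambda th:-hx*np.sin(el(th))-hz*np.cos(el(th))
rad=lambda th:-hx*np.cos(el(th))+hz*np.sin(el(th))
th0=.163; print(ball(th0))
off=np.array([0,0,-.019])
manip.move_ptp(b+[0,0,.07],T); manip.set_gripper(.6)
manip.move_l(b+off,max_speed=.08); f0=F(); print("f0",f0)
manip.set_gripper(0.0,40); print("w",manip.current_grip_width(),F())
f0g=F()
corr=np.zeros(3)
for th in np.r_[np.arange(.25,.9,.1),np.arange(.9,1.2,.03)]:
    manip.move_l(ball(th)+off+corr,max_speed=.06); f=F()-f0
    ft,fr=-f@tang(th),f@rad(th)
    print(round(th,2),"ft",ft.round(2),"fr",fr.round(2),"fy",f[1].round(2),"t",manip.current_time())
    if abs(fr)>6: corr+=rad(th)*np.sign(fr)*.001
    if ft>12: break
print(manip.current_grip_width(),manip.current_ee_pos())
p,d=manip.grab_frame("top"); np.savez("top4.npz",p=p,d=d)
cv2.imwrite("pics/t4.png",cv2.resize(p[130:200,190:300,::-1],None,fx=6,fy=6,interpolation=cv2.INTER_CUBIC))
```

```text
[0.58651643 0.10419951 0.15598002]
f0 [ 0.17  0.31 -0.02]
w 0.2693576535490507 [ -3.23 -11.71   7.03]
0.25 ft -1.28 fr 7.36 fy -12.14 t 21.8083
0.35 ft -0.76 fr 1.86 fy -11.45 t 22.125
0.45 ft 0.16 fr 1.61 fy -13.27 t 22.4417
0.55 ft -2.24 fr 0.31 fy -12.86 t 22.7583
0.65 ft -1.91 fr -1.39 fy -13.22 t 23.075
0.75 ft -1.42 fr -2.3 fy -13.74 t 23.3917
0.85 ft -2.34 fr -2.64 fy -13.3 t 23.7083
0.9 ft -2.5 fr -5.24 fy -12.78 t 23.9583
0.93 ft -1.27 fr -4.3 fy -13.8 t 24.2083
0.96 ft -1.27 fr -2.2 fy -13.04 t 24.4583
0.99 ft -0.95 fr -3.31 fy -14.13 t 24.7083
1.02 ft -0.7 fr -1.2 fy -13.37 t 24.9583
1.05 ft -1.35 fr -2.5 fy -13.41 t 25.2083
1.08 ft 4.98 fr 0.93 fy -15.01 t 25.4583
1.11 ft 12.14 fr 1.74 fy -15.09 t 25.7083
0.26665815889090233 [0.5252052  0.10447617 0.07353075]
```

View pics/t4.png

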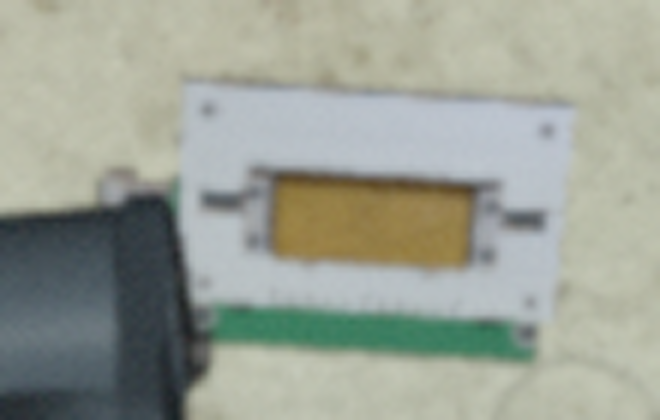

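The jaws now close on both ends of the block at (272,…) and (472,…). The tangential force rose about 13 N over the running level. Release and check.

Run:
```python
from h import *
from scipy.optimize import least_squares
manip.dwell(.3); manip.set_gripper(.5); print(manip.current_grip_width(),F())
e=np.array(manip.current_ee_pos()); manip.move_l(e+[0,0,.12],max_speed=.1)
manip.move_ptp(np.array([.40,.0,.32]),tool(frame(np.radians(88.3)),1)); print(F())
p,d=manip.grab_frame("top"); np.savez("top5.npz",p=p,d=d)
cv2.imwrite("pics/t5.png",cv2.resize(p[130:200,190:300,::-1],None,fx=6,fy=6,interpolation=cv2.INTER_CUBIC))
W=world("top",d); D=(W-S0)@SF
h=cv2.cvtColor(p,cv2.COLOR_RGB2HSV); m=np.zeros(d.shape,bool); m[145:185,225:280]=1; m&=(h[:,:,1]>90)&(h[:,:,0]<30)
q=D[m]; print(m.sum(),np.median(q,0),cv2.minAreaRect((q[:,:2]*1000).astype(np.float32)),np.linalg.lstsq(np.c_[q[:,:2],np.ones(len(q))],q[:,2],rcond=None)[0])
b=W[160:205,190:220].reshape(-1,3); b=b[(b[:,2]>.085)&(b[:,2]<.13)]
r=least_squares(lambda c:np.linalg.norm(b-c,axis=1)-.0125,np.array([.527,.104,.098]),loss="soft_l1",f_scale=.001); print("ball",len(b),r.x, "theta",np.radians(80)-np.arctan2(r.x[2]-.062,.6195-r.x[0]))
print(manip.current_time())
```

```text
0.4951874689854976 [-1.02 -0.93  0.31]
[-0.52  0.76 -0.62]
422 [ 0.00323959 -0.0001831   0.02383484] ((200.07801818847656, 13.775657653808594), (442.1190185546875, 99.1806869506836), 4.0170416831970215) [ 1.77923921 -0.00449387  0.01879095]
ball 80 [0.53443611 0.10549381 0.09995258] theta 0.9766027110942793
28.6333
```

View pics/t5.png

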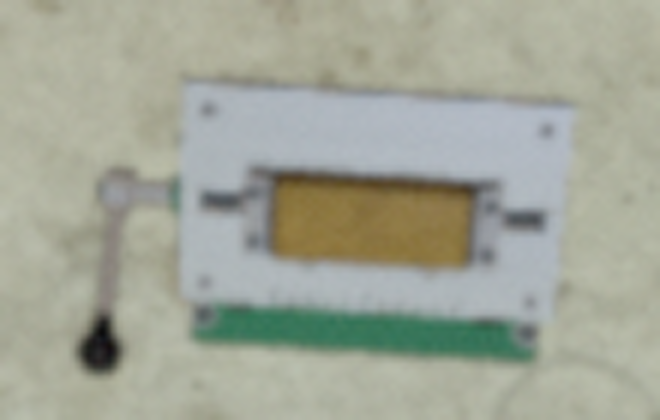

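```bash
python3 -c "
from bench import manip
manip.sign_off(); print(manip.current_time())"
```

```text
the job is handed in; nothing more can be done
the job is handed in; nothing more can be done
```

The hardwood block is loaded in the vice and clamped, and I handed the job in at about 28.6 s of the 58 s. No verdict is reported.

**What I did:** I picked up the block across its 45 mm width and lowered it onto the plate, held at the plate's angle. It touched the plate at about 6 N and met the pins at about 9 N. I pressed it flat before releasing it. Then I gripped the ball and pulled the lever until the force on it had risen by about 13 N over the running level, and let go.

**Last checks:**
- **Lever:** it stayed down after release, at about 0.98 rad, with the ball 100 mm above the bench.
- **Block:** the last picture shows both jaws against its ends. It is centred to about 0.2 mm across the plate and its top is 23.8 mm off the plate.
- **Robot:** the arm is clear of everything and the tool force is near zero.
- **Surroundings:** I touched neither the charcoal block nor the tools, though I did not measure their positions again at the end.

**Checks that failed or disagreed:**
- **Final rectangle and tilt fit:** it was spoiled by stray depth points, so squareness and flatness rest on the picture and the fit before clamping. That earlier fit was square within 0.3°, but showed a slope of about 2.7° that I put down to depth noise.
- **Plate position:** the block met the pins about 3 mm lower down the slope than I had estimated. Pixel estimates of the pins were about 7 mm off the plate outline, so I relied on contact.
- **Lever force:** the running level read slightly negative instead of the expected 2.5 N, so I judged the clamping by the rise in force.
- **Jaw force:** it could not be measured directly.

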